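# Feed a specimen carrier through the scan head with a push stick

## Robot

A 7-joint arm with a two-finger parallel gripper is mounted at the origin on the work surface. World frame = base frame: x ahead of the robot, y to its left, z up, the work surface at z = 0. Lengths are in mm, angles in rad, forces in N, time in s.
With the tool pointing down it reaches from about 425 to 950 mm from the base axis. Payload 4.7 kg.
Tool frame: the origin (TCP) lies between the finger pads; the fingertips stand 19 mm ahead of it and the grasp point (between the pads) is the TCP; z points along the fingers, y is the line along which they close (so a half turn about z gives the same grasp; the last joint's range is limited). The gripper opens to 87 mm and grips with 3 to 60 N. Pads are 19 mm wide; open, the fingers measure 117 mm over their backs; the gripper's body (75 mm by 190 mm) begins 51 mm behind the grasp point.
Start: joints at [1.097, 0.469, -0.049, 1.532, 0.024, 1.141, -0.082], TCP at [290.483, -609.317, 241.573] pointing down, gripper open.
Joint ranges: [-2.59, 2.59], [-0.33, 1.99], [-1.39, 1.29], [0.1, 2.45], [-1.04, 4.18], [0.21, 1.99], [-2.66, 2.66]. Speed limits (rad/s): [2.57, 2.57, 3.14, 3.14, 3.14, 3.14, 3.14].

## Interface

Orientations are given as a rotation vector (axis times angle).
In Python, from plant import state, snapshot, sign_off, masks_of gives the robot as it stands.
- The arm moves only by the tool send_rows, never from a script. Its argument "increments" is a list of rows, each a list of 3 entries, a list of its own where there are three numbers: the shift along the tool's x, y, z in cm, then the turn about the tool's z in degrees, then the opening, from -1 (shut) to 1 (fully open). In form: [[[tx, ty, tz], twist, hand], ...]. A call has 1 to 20 rows; each row shifts and turns the commanded pose from where the row before left it, along the tool's axes as they then stand; what a row does not reach is not made up. A row lasts 1/12 s, in which the tool goes at most 41.7 mm and 7.16 degrees, less where a joint would pass 70% of its speed; a pose out of reach is approached as far as the arm can. A call with a gripper value outside its range is refused whole. The fingers move at their own pace and stop on an object; "force" is the grip in N (left out, the last holds). Time passes only in rows, so rows that do not move let the fingers close. It gives the time, the measured TCP pose, the force, the opening and the grip force at its end, in the units of the state.
- state(): the state, without advancing time (a new reading comes with each control period).
- snapshot(name): name is "side" or "top" or "wrist"; returns a dict with "pixels" (400x640x3 uint8, red, green, blue), "depth" (400x640 float32, mm along the optical axis (not along the pixel's ray), 0 where there is no reading), "fov_y" (degrees; the focal length in pixels is half the picture's height over the tangent of half this angle, whatever the lens; pixels are square), "cx", "cy" (the principal point, pixels), "D" ([k1, k2, p1, p2, k3] as OpenCV has them; the pictures are not rectified), "position" and "rotation" of the camera in the world. Camera axes: x right, y down, z forward; pixel columns grow to the right and rows downward; lengths in mm; the calibration is good to about 2 mm. A picture is of the moment at which its call begins.
- sign_off(): hands the job in; it is judged then, once.
Trained networks look in a picture, given as the dict that the camera call returned (one of the last four; its "shot" number tells which), for a name from the list of things; names that differ only in an ending like _2 or _b are one class to them, and where a whole thing is asked for, a point or a joint stands for the part that bears it (a point fixed in the world has none). Each returns a list of dicts, best first, with "p" (0 to 1); they miss things now and then, are a little off and sometimes report something else, mostly with a low value. They report only what shows in the picture. A call takes as long as a camera call. They do not tell look-alikes from the thing itself.
- masks_of(picture, thing): "mask" (400x640 bool, what is visible of it) and "rect" ([left, top, right, bottom] in pixels, round what is visible of it).
The state is a dict: "t": time; "joints": joint angles; "qd": joint speeds; "effort": joint torques, N m; "tool_pos": TCP position; "tool_rot": TCP orientation; "wrist_force": force on the tool from outside, world axes, zero at the start; "ft_torque": the same for the moment, N m; "grip_width": opening from 0.0 (shut) to 1.0 (fully open); "gripper_force": force on a finger pad.
Only numpy, scipy, OpenCV 4.12 (cv2) and the standard library are available. Lean on these libraries where they do the work, as an engineer would, in place of code of your own. Each camera call takes 0.05 s, during which the arm holds its last target. There are 200 camera calls.

## Task

With the narrow push stick, push the specimen carrier that waits in the guide channel through under the white scan head until it is home at the end stop on the far side; never touch the carrier with the gripper. Then draw the stick back out and set it down flat on the bench, handle up.

Things in the scene. Friction and masses are not known exactly. Their poses are not given: they have to be found in the camera images.
- track: Fixed track (mm). Origin on the bench, at the scan head's mouth, channel centre; x = feed direction, z up. Plate x -90 to 125, 100 wide: channel floor 6 above bench. Channel 40 wide, open at x -90; rails x -90 to 110, tops 20 above bench. White scan head roofs x 0 to 60: ceiling 28 above bench, 100 wide, its lens top 63 above bench. Then an open bay; dark end stop's face at x 110.
- carrier: Specimen carrier: aluminium block 48 mm long (x), 34 wide, 14 high, black disc 25 across, 4 high on top; about 120 g, loose on the channel floor. Origin: centre of underside. Starts in the open channel before the scan head, long side along it. Against the end stop its origin is at track x 86. A like one on the bench outside the track is not needed.
- push_stick: Narrow push stick, 90 g: grey bar 170 mm long, 22 wide, 12 high; upright black handle block 30 long, 20 wide across the bar, top 62 above the bar's underside. Starts flat on the bench, handle up, left or right of the track. Origin: underside, below mid-handle; x along the bar to the nose (end at x 130; tail end x -40), z up. A similar tool, its bar 50 wide, does not fit the channel.
- stick_nose (a point): Centre of the nose end face of the push stick: 130 mm ahead of the stick's origin, 6 mm above the bar's underside; same axes as the stick.
Mind the look-alikes: they are no part of the job. What is shaped like the carrier but purple is not meant. What is shaped like the push_stick but brown is not meant.

How it is judged:
By the outcome, as a careful person would: the job done as asked, in the order asked, and still so for the second after the job is handed in, with the robot touching nothing.
It also fails if it takes over 48 s, if anything falls off the work surface, if the arm or the gripper's body presses on something with over 40 N, if the wrist force passes 120 N, or if a joint passes its speed limit or range.

## Working session

There is one attempt and no reset: what is moved stays moved. The work goes in short steps, Python scripts to look and compute and a tool call to move; the robot and the scene stay as the last step left them, time stands still between calls to the robot, and variables do not carry over. Pictures are saved under pics/ and viewed, at most 10 in all, crops included, and the job is handed in when it is done.

Besides the shell and the picture viewer there is one more tool, called as name(argument=value, ...) on one line, values as JSON. send_rows: Moves the arm, as the interface text tells. Its arguments: {"type":"object","properties":{"increments":{"type":"array"},"force":{"type":"number"}},"required":["increments"]}

```bash
mkdir -p pics; ls; cat > h.py <<'E'
import numpy as np, cv2
from plant import state, snapshot, sign_off, masks_of
def K(s):
    f=200/np.tan(np.radians(s['fov_y'])/2); return np.array([[f,0,s['cx']],[0,f,s['cy']],[0,0,1.]])
def world(s,mask=None):
    "world point of each pixel in mask (N,3), NaN-free"
    v,u=np.nonzero((s['depth']>0) if mask is None else (mask&(s['depth']>0)))
    n=cv2.undistortPoints(np.c_[u,v].astype(np.float64)[:,None],K(s),np.array(s['D'],float))[:,0]
    d=s['depth'][v,u].astype(float)
    return np.c_[n*d[:,None],d]@np.array(s['rotation']).T+np.array(s['position']), s['pixels'][v,u]
E
python3 - <<'E'
from h import *
st=state(); print({k:np.round(v,3) for k,v in st.items()})
a=[]
for c in ('top','side'):
    s=snapshot(c); np.save(f'{c}.npy',s,allow_pickle=True)
    cv2.imwrite(f'pics/{c}0.png',s['pixels'][...,::-1])
    print(c,np.round(s['position']),np.round(s['rotation'],3).tolist())
    for t in ('track','carrier','push_stick'):
        for r in masks_of(s,t):
            P,C=world(s,r['mask']); print(t,round(r['p'],2),np.round(r['rect']),np.round(np.median(P,0)),np.median(C,0))
E
```

```text
pics
{'t': np.float64(0.0), 'joints': array([ 1.097,  0.469, -0.049,  1.534,  0.024,  1.141, -0.082]), 'qd': array([ 0.001, -0.001,  0.001,  0.001,  0.   , -0.001, -0.001]), 'effort': array([-0.0000e+00, -5.0798e+01, -8.1000e-02, -2.3616e+01, -6.1000e-02,
        3.8000e-02,  0.0000e+00]), 'tool_pos': array([ 290.2  , -608.785,  240.495]), 'tool_rot': array([-3.062e+00, -6.930e-01,  1.000e-03]), 'wrist_force': array([ 0.601, -0.109,  0.118]), 'ft_torque': array([ 0.015,  0.045, -0.002]), 'gripper_force': np.float64(0.0), 'grip_width': np.float64(1.0)}
top [478.  17. 962.] [-2.185, 2.157, -0.075]Traceback (most recent call last):
  File "<stdin>", line 10, in <module>
  File "h.py", line 10, in world
    return np.c_[n*d[:,None],d]@np.array(s['rotation']).T+np.array(s['position']), s['pixels'][v,u]
           ~~~~~~~~~~~~~~~~~~~~~~~~~~~~~~~~~~~~~~~~~~~~~~^~~~~~~~~~~~~~~~~~~~~~~~
ValueError: operands could not be broadcast together with shapes (2874,) (3,)
```

```bash
sed -i "s/np.array(s\['rotation'\]).T/cv2.Rodrigues(np.array(s['rotation'],float))[0].T/" h.py
python3 - <<'E'
from h import *
for c in ('top','side'):
    s=snapshot(c); np.save(f'{c}.npy',s,allow_pickle=True)
    cv2.imwrite(f'pics/{c}0.png',s['pixels'][...,::-1])
    print(c,np.round(s['position']),np.round(s['rotation'],3).tolist())
    for t in ('track','carrier','push_stick'):
        for r in masks_of(s,t):
            P,C=world(s,r['mask']); print(t,round(r['p'],2),np.round(r['rect']),np.round(np.median(P,0)),np.median(C,0))
E
```

```text
top [478.  17. 962.] [-2.185, 2.157, -0.075]
track 0.71 [242. 176. 326. 218.] [567. 116.  17.] [181. 181. 187.]
carrier 0.7 [299. 193. 313. 208.] [564.  58.  19.] [171. 171. 183.]
carrier 0.55 [300. 146. 314. 167.] [681.  56.  13.] [163.  88. 200.]
push_stick 0.92 [107. 232. 170. 262.] [438. 488.  11.] [149.  95.  58.]
push_stick 0.8 [179. 172. 208. 235.] [535. 350.  11.] [145. 147. 148.]
side [ 492. -633.  846.] [-2.449, 0.15, -0.038]
track 0.58 [307. 151. 345. 210.] [566.  96.  21.] [187. 190. 190.]
carrier 0.64 [358. 183. 377. 200.] [682.  51.  16.] [133.5  78.  164. ]
carrier 0.47 [321. 184. 334. 203.] [564.  52.  22.] [161.  163.5 171.5]
carrier 0.41 [287. 116. 336. 134.] [523. 349.  13.] [71.  79.  82.5]
push_stick 0.9 [288. 117. 335. 130.] [538. 348.  14.] [71. 79. 81.]
push_stick 0.71 [321. 188. 333. 201.] [563.  53.  22.] [173. 176. 186.]
push_stick 0.49 [264.  96. 285. 120.] [445. 448.  16.] [96.  71.5 55. ]
```

View pics/top0.png

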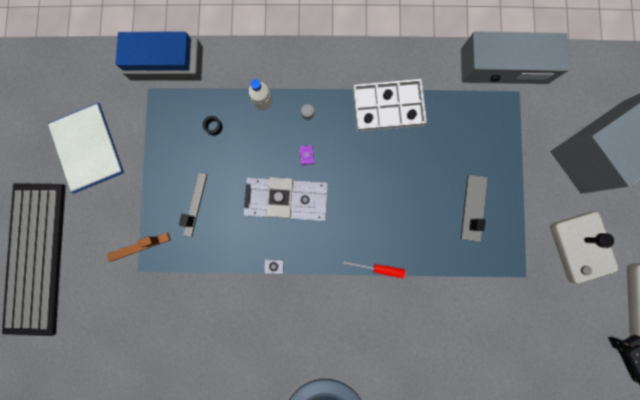

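View pics/side0.png

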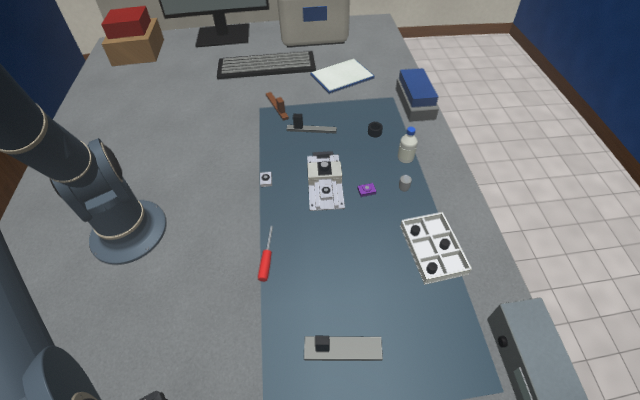

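The top view shows the track at (286,198), with its dark stop on the left (248,195) and the carrier at (306,200), so the feed runs roughly +y. The narrow grey stick is at (193,205), with its handle at (187,220) and nose near (203,175). The side view agrees, and the wide stick is on the far right side. Next I'll fit both poses.

```bash
cat > fit.py <<'E'
from h import *
def rect(P): 
    c,s,a=cv2.minAreaRect(P[:,:2].astype(np.float32)); b=cv2.boxPoints((c,s,a)); e=b[1]-b[0],b[2]-b[1]
    l=max(e,key=np.linalg.norm); return np.round(c,1),np.round(s,1),round(float(np.degrees(np.arctan2(l[1],l[0]))),1)
def near(P,c,r): return np.hypot(*(P[:,:2]-c).T)<r
E
python3 - <<'E'
from fit import *
for c in ('top','side'):
    s=np.load(f'{c}.npy',allow_pickle=True).item()
    P,C=world(s); m=P[:,2]
    bench=near(P,(600,-100),60); print(c,'bench z',np.median(P[bench,2]))
    st=near(P,(530,350),120)&(C.max(1)-C.min(1).astype(int)<25)
    bar=st&(m>6)&(m<18); han=st&(m>50)&(m<75)
    print('bar',bar.sum(),rect(P[bar]),'handle',han.sum(),np.round(P[han].mean(0),1),rect(P[han]))
    tr=near(P,(567,116),150)
    for n,lo,hi in(('plate+',4,70),('rails',15,24),('head',34,48),('lens',55,70)):
        q=tr&(m>lo)&(m<hi)&near(P,(567,116),125)&(P[:,0]<625); print(n,q.sum(),rect(P[q]),np.round(np.median(P[q],0),1))
    q=near(P,(564,58),30)&(m>18)&(m<32)&(C.max(1)<70); print('disc',q.sum(),np.round(P[q].mean(0),1))
E
```

```text
top bench z -1.2125565067352113
bar 472 (array([532.5, 360.4]), array([ 72.5, 198.9]), -30.7) handle 111 [502.9 362.   59.3] (array([492.1, 398. ]), array([ 32.6, 110.2]), -71.9)
plate+ 2596 (array([537. , 112.5]), array([213.6, 160.9]), 86.6) [566.4 109.2  19.3]
rails 761 (array([558.3, 110.7]), array([211.5,  81.9]), 87.0) [564.8  68.6  18.7]
head 794 (array([568.1, 123.5]), array([ 60.1, 100.2]), -3.1) [566.4 121.9  42.7]
lens 112 (array([568.5, 123. ]), array([28. , 27.5]), 0.1) [567.3 123.6  60.7]
disc 0 [nan nan nan]
side bench z 1.7105743754502782
bar 265 (array([540.1, 386.5]), array([ 94.9, 203.6]), -12.5) handle 71 [498.6 364.6  60. ] (array([481.6, 390.2]), array([ 28.6, 118.3]), -56.8)
plate+ 2015 (array([534.9, 117.6]), array([179.3, 241.5]), -90.0) [563.7  93.6  20.5]
rails 443 (array([564.1, 105.9]), array([ 96.1, 212.5]), -83.8) [566.8  62.   21. ]
head 431 (array([567.5, 121.5]), array([61.5, 99.7]), -3.2) [563.3 111.6  44.9]
lens 73 (array([568.3, 122. ]), array([28.3, 27.1]), 50.1) [567.1 119.3  62.9]
disc 16 [565.   56.5  25.1]<stdin>:12: RuntimeWarning: Mean of empty slice.
  ret = um.true_divide(
```

```bash
python3 - <<'E'
from fit import *
for c in ('top','side'):
    s=np.load(f'{c}.npy',allow_pickle=True).item()
    P,C=world(s); m=P[:,2]; grey=(C.max(1).astype(int)-C.min(1)<25)
    st=near(P,(530,350),105)&grey&(P[:,1]<390+0*m)
    bar=st&(m>6)&(m<18); han=st&(m>52)&(m<75)
    for n,q in(('bar',bar),('han',han)):
        Q=P[q]; print(c,n,q.sum(),rect(Q),np.round(Q.mean(0),1)); 
    Q=P[bar][:,:2]; Q=Q-Q.mean(0); w,v=np.linalg.eigh(Q.T@Q); print('pca',np.degrees(np.arctan2(*v[::-1,1])))
R=cv2.Rodrigues(np.array(state()['tool_rot']))[0]; print(R.round(3))
E
```

```text
top bar 469 (array([548.2, 351.1]), array([ 23.7, 167.1]), -12.0) [554.7 348.5  10.3]
top han 103 (array([505. , 359.5]), array([20.6, 29.8]), -12.2) [504.9 358.3  59.7]
pca 168.6926774465251
side bar 257 (array([548.9, 349.4]), array([ 27.3, 170.3]), -10.1) [553.9 345.7  12.4]
side han 57 (array([504.6, 355.3]), array([22.2, 27.2]), -7.1) [505.2 353.7  61.6]
pca 169.61876203451607
[[ 0.903  0.43   0.   ]
 [ 0.43  -0.903  0.   ]
 [ 0.    -0.    -1.   ]]
```

send_rows(increments=[[[0,0,0],7.1,1],[[0,0,0],7.1,1],[[0,0,0],7.1,1],[[0,0,0],7.1,1],[[0,0,0],7.1,1],[[0.5,-1.5,0],1.5,1],[[1,-3.2,0],0,1],[[1,-3.2,0],0,1],[[1,-3.2,0],0,1],[[1,-3.2,0],0,1],[[1,-3.2,0],0,1],[[1,-3.2,0],0,1],[[1,-3.2,0],0,1],[[1,-3.2,0],0,1],[[1,-3.2,0],0,1],[[1,-3.2,0],0,1],[[1,-3.2,0],0,1],[[1,-3.2,0],0,1],[[1,-3.2,0],0,1],[[1,-3.2,0],0,1]])

```text
t: 2.17
tool_pos: [525.2, -182.9, 241.9]
tool_rot: [3.126, -0.315, 0.001]
wrist_force: [0.0, -0.8, -0.1]
grip_width: 1.0
gripper_force: 0.0
```

send_rows(increments=[[[-0.8,-3.28,0],0,1],[[-0.8,-3.28,0],0,1],[[-0.8,-3.28,0],0,1],[[-0.8,-3.28,0],0,1],[[-0.8,-3.28,0],0,1],[[-0.8,-3.28,0],0,1],[[-0.8,-3.28,0],0,1],[[-0.8,-3.28,0],0,1],[[-0.8,-3.28,0],0,1],[[-0.8,-3.28,0],0,1],[[-0.8,-3.28,0],0,1],[[-0.8,-3.28,0],0,1],[[-0.8,-3.28,0],0,1],[[-0.8,-3.28,0],0,1],[[-0.8,-3.28,0],0,1],[[-0.8,-3.28,0],0,1],[[0,0,0],0,1],[[0,0,0],0,1]])

```text
t: 3.67
tool_pos: [502.8, 357.9, 241.3]
tool_rot: [-3.126, 0.308, 0.001]
wrist_force: [1.2, -0.5, -0.6]
grip_width: 1.002
gripper_force: 0.0
```

```bash
python3 - <<'E'
from fit import *
print(np.round(state()['joints'],2),state()['tool_pos'],state()['tool_rot'])
s=snapshot('wrist'); np.save('w1.npy',s,allow_pickle=True); cv2.imwrite('pics/w1.png',s['pixels'][...,::-1])
for r in masks_of(s,'push_stick'):
    P,C=world(s,r['mask']); m=P[:,2]
    print(r['p'],r['rect'],np.median(C,0))
    for n,lo,hi in(('bar',7,17),('han',54,70)):
        Q=P[(m>lo)&(m<hi)]
        if len(Q)>5: print(n,len(Q),rect(Q),np.round(Q.mean(0),1))
E
```

```text
[-0.42  0.4  -0.36  1.66  0.15  1.11 -2.59] [502.80107522 357.90599055 241.34075672] [-3.12574525e+00  3.08083626e-01  1.06752472e-03]
0.96 [186.1, 205.2, 288.9, 259.1] [134.  96.  73.]
bar 570 (array([438.9, 494. ]), array([ 20.4, 161.5]), -70.2) [448.1 477.6  11.9]
han 225 (array([454. , 450.7]), array([18.7, 19.6]), -69.8) [454.5 448.3  61.2]
0.57 [309.3, 67.9, 327.5, 200.4] [162. 165. 164.]
bar 1808 (array([549.9, 350.6]), array([ 21.2, 169.6]), -11.8) [569.9 346.8  12.4]
han 438 (array([505.4, 360.2]), array([19.7, 29.4]), -11.1) [506.8 359.7  61.9]
```

View pics/w1.png

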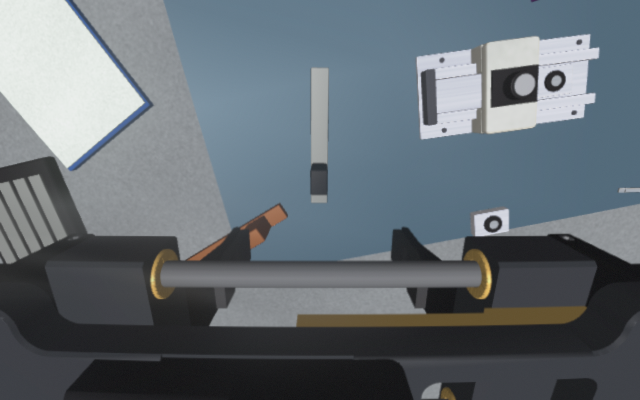

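The wrist view shows the grey stick directly below, with its bar at (319,115) and handle at (319,180). The brown look-alike at (240,240) is clear of the fingers. The carrier's disc is at (555,80), still before the head. Now I'll go down onto the handle.

send_rows(increments=[[[0.22,-0.26,1],0,1],[[0,0,2],0,1],[[0,0,2],0,1],[[0,0,2],0,1],[[0,0,2],0,1],[[0,0,2],0,1],[[0,0,2],0,1],[[0,0,2],0,1],[[0,0,1.5],0,1],[[0,0,1.5],0,1],[[0,0,1],0,1],[[0,0,0.5],0,1],[[0,0,0.4],0,1],[[0,0,0],0,1]], force=40)

```text
t: 4.93
tool_pos: [506.8, 356.9, 42.1]
tool_rot: [3.125, -0.316, -0.0]
wrist_force: [-0.5, -0.0, 0.0]
grip_width: 0.995
gripper_force: 0.0
```

```bash
python3 - <<'E'
from fit import *
s=state(); print(np.round(s['joints'],2),s['tool_pos'],s['tool_rot'],s['wrist_force'])
E
```

```text
[-0.51  0.62 -0.23  1.82  0.2   0.73 -2.63] [506.75627262 356.9477281   42.10937673] [ 3.12503454e+00 -3.16062977e-01 -3.76430332e-04] [-0.53077861 -0.01626449  0.04208123]
```

send_rows(increments=[[[0,-0.2,0],0,0],[[0,0,0],0,-0.4],[[0,0,0],0,-1],[[0,0,0],0,-1],[[0,0,0],0,-1],[[0,0,0],0,-1],[[0,0,0],0,-1],[[0,0,0],0,-1],[[0,0,0],0,-1],[[0,0,0],0,-1]], force=40)

```text
t: 5.77
tool_pos: [507.1, 359.5, 42.5]
tool_rot: [3.126, -0.315, 0.0]
wrist_force: [0.3, 0.2, -0.1]
grip_width: 0.326
gripper_force: 0.0
```

send_rows(increments=[[[0,0,0],0,-1],[[0,0,0],0,-1],[[0,0,0],0,-1],[[0,0,0],0,-1],[[0,0,0],0,-1],[[0,0,0],0,-1]], force=40)

```text
t: 6.27
tool_pos: [507.1, 359.4, 42.5]
tool_rot: [3.126, -0.315, 0.0]
wrist_force: [0.1, -0.2, -0.4]
grip_width: 0.228
gripper_force: 40.0
```

send_rows(increments=[[[0,0,-1],0,-1],[[0,0,-2],0,-1],[[0,0,-2.5],0,-1],[[0,0,-2.5],0,-1],[[0,0,-2],0,-1],[[0.5,1.8,0],0,-1],[[1,3.2,0],0,-1],[[1,3.2,0],0,-1],[[1,3.2,0],0,-1],[[1,3.2,0],0,-1],[[1,3.2,0],0,-1],[[1,3.2,0],0,-1],[[1,3.2,0],0,-1],[[1,3.2,0],0,-1],[[1,3.2,0],0,-1],[[1,3.2,0],0,-1],[[1,3.2,0],0,-1],[[1,3.2,0],0,-1],[[1,3.2,0],0,-1],[[1,3.2,0],0,-1]])

```text
t: 7.93
tool_pos: [556.0, -127.7, 143.4]
tool_rot: [3.126, -0.315, 0.001]
wrist_force: [0.7, 0.8, -0.4]
grip_width: 0.228
gripper_force: 40.0
```

send_rows(increments=[[[0,0,0],-6,-1],[[0,0,0],-6,-1],[[0,0,0],-6,-1],[[0,0,0],-6,-1],[[0,0,0],-6,-1],[[0,0,0],-6,-1],[[0,0,0],-6,-1],[[0,0,0],-6,-1],[[0,0,0],-6,-1],[[0,0,0],-6,-1],[[0,0,0],-6,-1],[[0,0,0],-6,-1],[[0,0,0],-6,-1],[[0,0,0],-6,-1],[[0,0,0],-6,-1],[[0,0,0],-6,-1],[[0,0,0],-2.4,-1],[[0,0,0],0,-1],[[0,0,0],0,-1]])

```text
t: 9.52
tool_pos: [556.1, -126.3, 143.0]
tool_rot: [2.282, 2.158, 0.0]
wrist_force: [0.8, 0.1, -1.2]
grip_width: 0.228
gripper_force: 40.0
```

```bash
cat > look.py <<'E'
from fit import *
import sys
g=state(); R=cv2.Rodrigues(np.array(g['tool_rot']))[0]
print('t',g['t'],np.round(g['tool_pos'],1),'yaw',np.degrees(np.arctan2(R[1,0],R[0,0])),np.round(g['joints'],2),'tilt',R[:,2].round(3))
for c in sys.argv[2:]:
    s=snapshot(c); cv2.imwrite(f'pics/{sys.argv[1]}{c}.png',s['pixels'][...,::-1]); np.save(f'{sys.argv[1]}{c}.npy',s,allow_pickle=True)
    for th in ('push_stick','carrier'):
        for r in masks_of(s,th):
            P,C=world(s,r['mask'])
            if len(P): print(c,th,round(r['p'],2),np.round(r['rect']),np.round(np.median(P,0),1),rect(P),np.median(C,0))
E
python3 look.py a side wrist top
```

```text
t 9.5167 [ 556.1 -126.3  143. ] yaw 86.79826536916944 [ 0.57  0.46 -0.55  1.86  0.3   0.9  -0.18] tilt [ 0. -0. -1.]
side push_stick 0.64 [326. 208. 335. 242.] [ 554.4 -143.9  119.6] (array([ 558.1, -117.1]), array([106.9,  27.2]), 83.2) [70. 74. 74.]
wrist push_stick 0.68 [299.  18. 345. 304.] [559.6 -66.  112.9] (array([561. , -54.8]), array([176.3,  33.5]), 81.8) [182. 185. 184.]
wrist carrier 0.87 [299.   0. 339.  15.] [563.7  36.6  19.6] (array([563.7,  38. ]), array([ 6. , 34.3]), -3.6) [215. 215. 221.]
top push_stick 0.85 [324. 190. 372. 205.] [559.7 -52.9 110.1] (array([566.1, -53.3]), array([108. ,  39.8]), 85.4) [154. 154. 151.]
top push_stick 0.81 [110. 232. 167. 262.] [438.1 480.3  11.3] (array([436. , 496.7]), array([ 25.1, 167.2]), -69.7) [157.  99.  60.]
top carrier 0.65 [296. 196. 316. 208.] [564.5  56.2  19.5] (array([564.6,  57.3]), array([31.6, 44.3]), -90.0) [178. 178. 191.]
```

View pics/awrist.png

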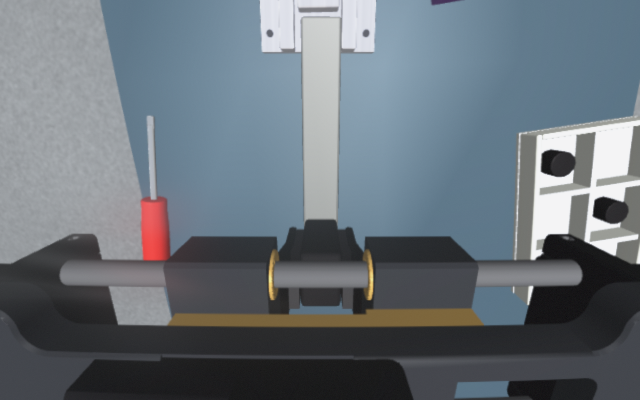

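View pics/aside.png

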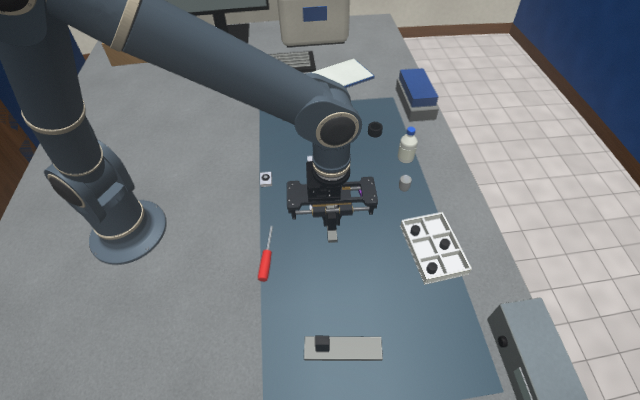

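The wrist view shows the stick held straight, with its nose at (321,18) in line with the channel mouth at about (318,45). The side view confirms it is held. I'll measure the bar's axis and pitch against the channel.

```bash
python3 - <<'E'
from fit import *
for c in ('awrist','atop'):
    s=np.load(c+'.npy',allow_pickle=True).item(); P,C=world(s); m=P[:,2]
    q=(m>90)&(m<125)&(abs(P[:,0]-558)<30)&(P[:,1]>-95)&(P[:,1]<20); Q=P[q]
    print(c,len(Q),rect(Q),'nose y',np.percentile(Q[:,1],99.5))
    A=np.c_[Q[:,1],np.ones(len(Q))]; print('x vs y',np.linalg.lstsq(A,Q[:,0],rcond=None)[0],'z vs y',np.linalg.lstsq(A,m[q],rcond=None)[0])
    for n in range(-90,20,18):
        k=abs(Q[:,1]-n)<4
        if k.sum()>5: print(n,np.percentile(Q[k,0],[2,98]).round(1),np.median(Q[k,2]).round(1))
    r=(m>14)&(m<24)&(abs(P[:,0]-566)<60)&(P[:,1]>0)&(P[:,1]<30)
    if r.sum(): X=P[r][:,0]; print('rails',r.sum(),[np.percentile(X[k],[2,98]).round(1) for k in (X<566,X>566)], P[r][:,1].min())
E
```

```text
awrist 6579 (array([560.9, -47.1]), array([96.4, 22.2]), 86.7) nose y 0.5853663205960403
x vs y [5.46682571e-02 5.63448012e+02] z vs y [-5.51374013e-04  1.12605137e+02]
-90 [547.7 569.3] 112.6
-72 [549.1 570. ] 112.7
-54 [549.8 571.2] 112.7
-36 [551.1 571.9] 112.6
-18 [551.8 573.2] 112.7
0 [552.9 574. ] 112.6
rails 1022 [array([529.9, 541.9]), array([582.1, 593.7])] 2.675984740401617
atop 398 (array([561.1, -46.4]), array([95.2, 22.3]), 86.9) nose y 0.6800143553512635
x vs y [5.32402799e-02 5.62994085e+02] z vs y [3.57260752e-03 1.10228011e+02]
-90 [548.5 568.1] 109.7
-72 [548.6 569.5] 109.6
-54 [550.3 571.6] 110.6
-36 [550.5 571.2] 109.8
-18 [552.2 573.3] 110.2
0 [552.6 573.3] 110.5
rails 95 [array([531. , 541.6]), array([583.2, 593.9])] 4.1960680741087515
```

send_rows(increments=[[[-1.5,-0.18,0],0,-1],[[-1.5,0,1],0,-1],[[0,0,2],0,-1],[[0,0,2],0,-1],[[0,0,2],0,-1],[[0,0,1],0,-1],[[0,0,0.7],0,-1],[[0,0,0.4],0,-1],[[0,0,0],0,-1],[[0,0,0],0,-1]])

```text
t: 10.8
tool_pos: [553.2, -156.0, 52.1]
tool_rot: [2.28, 2.16, 0.001]
wrist_force: [-0.3, 0.2, -0.7]
grip_width: 0.225
gripper_force: 40.0
```

```bash
python3 look.py b wrist; python3 - <<'E'
from fit import *
for c in ('bwrist',):
    s=np.load(c+'.npy',allow_pickle=True).item(); P,C=world(s); m=P[:,2]
    q=(m>12)&(m<35)&(abs(P[:,0]-560)<30)&(P[:,1]>-140)&(P[:,1]<-5); Q=P[q]
    print(c,len(Q),rect(Q),'nose y',np.percentile(Q[:,1],99.5),'top z',np.median(Q[:,2]))
    A=np.c_[Q[:,1],np.ones(len(Q))]; print('x vs y',np.linalg.lstsq(A,Q[:,0],rcond=None)[0],'z vs y',np.linalg.lstsq(A,m[q],rcond=None)[0])
    for lo in (8,40):
      r=(m>14)&(m<24)&(abs(P[:,0]-566)<60)&(P[:,1]>lo)&(P[:,1]<lo+15)
      X=P[r][:,0]; print('rails',lo,r.sum(),[np.percentile(X[k],[2,98]).round(1) for k in (X<546,X>580)])
    f=(m>-8)&(m<10)&(abs(P[:,0]-563)<15)&(P[:,1]>8)&(P[:,1]<28); print('floor',np.median(m[f]))
E
```

```text
t 10.8 [ 553.2 -156.    52.1] yaw 86.88460861659001 [ 0.56  0.59 -0.48  1.91  0.4   0.73 -0.2 ] tilt [ 0.001 -0.    -1.   ]
wrist push_stick 0.65 [300.  19. 342. 306.] [556.7 -96.2  22.2] (array([ 554.2, -127.1]), array([197.2,  25.7]), 86.0) [188. 192. 190.]
bwrist 7369 (array([557.5, -84.5]), array([112.1,  22.2]), 86.7) nose y -29.39408932774434 top z 21.924250016891534
x vs y [5.48452130e-02 5.62168785e+02] z vs y [6.64684106e-04 2.19753283e+01]Traceback (most recent call last):
  File "<stdin>", line 9, in <module>
    return _quantile_unchecked(
        a, q, axis, out, overwrite_input, method, keepdims, weights)
    return _ureduce(a,
                    func=_quantile_ureduce_func,
    ...<5 lines>...
                    overwrite_input=overwrite_input,
                    method=method)
    r = func(a, **kwargs)
    result = _quantile(arr,
                       quantiles=q,
    ...<2 lines>...
                       out=out,
                       weights=wgt)
    slices_having_nans = np.isnan(arr[-1, ...])
                                  ~~~^^^^^^^^^
IndexError: index -1 is out of bounds for axis 0 with size 0
```

View pics/bwrist.png

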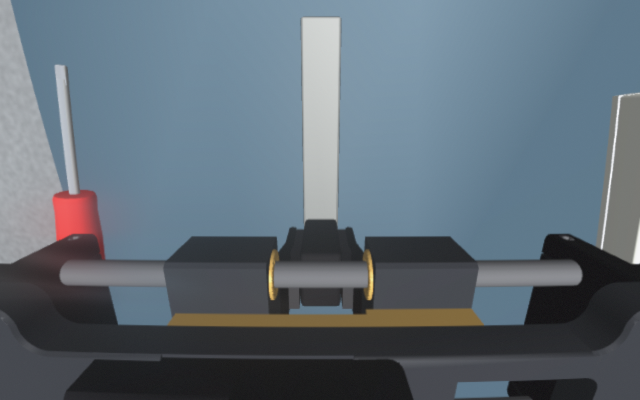

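The nose is level at (321,20) and in line. I'll feed forward to just short of the carrier, then push slowly.

send_rows(increments=[[[0.6,-0.05,0.1],0,-1],[[1.3,0,0],0,-1],[[1.3,0,0],0,-1],[[1.0,0,0],0,-1],[[0.7,0,0],0,-1],[[0.5,0,0],0,-1],[[0.4,0,0],0,-1],[[0.4,0,0],0,-1],[[0.4,0,0],0,-1],[[0.4,0,0],0,-1],[[0.5,0,0],0,-1],[[0.5,0,0],0,-1]])

```text
t: 11.95
tool_pos: [556.5, -76.1, 50.5]
tool_rot: [2.282, 2.159, -0.0]
wrist_force: [-0.5, -0.8, -1.4]
grip_width: 0.222
gripper_force: 40.0
```

```bash
python3 look.py c top wrist
```

```text
t 11.95 [556.5 -76.1  50.5] yaw 86.83671666207536 [ 0.43  0.58 -0.48  1.94  0.4   0.72 -0.35] tilt [ 0. -0. -1.]
top push_stick 0.78 [307. 195. 347. 206.] [560.3  -1.2  18.3] (array([562. ,   1.5]), array([99.9, 28.8]), 82.3) [161. 160. 158.]
top push_stick 0.61 [110. 234. 170. 263.] [438.5 472.2  11.1] (array([436.5, 496.9]), array([ 26.4, 167.7]), -69.6) [157.  99.  60.]
top carrier 0.69 [291. 194. 309. 208.] [566.5  71.4  20. ] (array([566.5,  72.4]), array([42.1, 33.5]), 83.0) [172.  172.  184.5]
top carrier 0.51 [300. 144. 313. 167.] [681.   55.7  13.2] (array([682.4,  56.6]), array([45. , 34.6]), 9.0) [170.  92. 209.]
wrist push_stick 0.85 [299.  18. 340. 307.] [560.  -15.7  20.7] (array([560.3, -19.9]), array([144.4,  24.2]), 86.2) [185. 189. 187.]
wrist carrier 0.83 [293.   2. 354.  23.] [564.3  55.7  20. ] (array([564.,  56.]), array([ 9.4, 35.4]), -4.9) [224. 226. 234.]
wrist carrier 0.68 [482.   0. 577.  41.] [677.4  48.4  14.6] (array([688.4,  47.3]), array([23.3, 61.1]), -5.5) [173.   91.  217.5]
```

View pics/cwrist.png

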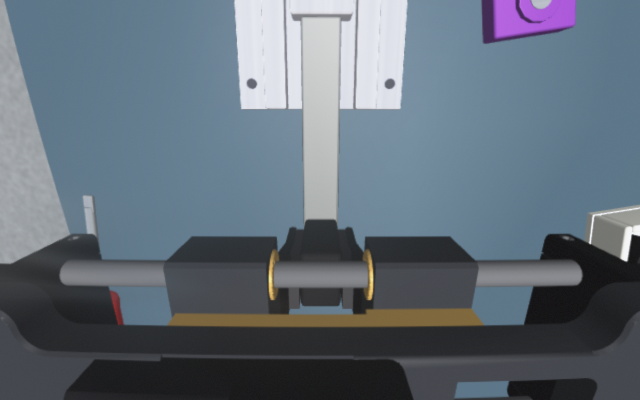

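The nose is against the carrier at (321,15) and running centrally in the channel. I'll keep pushing.

send_rows(increments=[[[0.4,0,0],0,-1],[[0.6,0,0],0,-1],[[0.6,0,0],0,-1],[[0.6,0,0],0,-1],[[0.6,0,0],0,-1],[[0.6,0,0],0,-1],[[0.6,0,0],0,-1],[[0.6,0,0],0,-1],[[0.6,0,0],0,-1],[[0.6,0,0],0,-1],[[0.6,0,0],0,-1],[[0.6,0,0],0,-1],[[0.6,0,0],0,-1],[[0.6,0,0],0,-1],[[0.5,0,0],0,-1],[[0.4,0,0],0,-1],[[0.3,0,0],0,-1],[[0.2,0,0],0,-1],[[0,0,0],0,-1]])

```text
t: 13.83
tool_pos: [561.8, 20.4, 50.6]
tool_rot: [-2.28, -2.161, -0.001]
wrist_force: [1.0, -1.0, -0.8]
grip_width: 0.229
gripper_force: 40.0
```

send_rows(increments=[[[0.15,0,0],0,-1],[[0.15,0,0],0,-1],[[0,0,0],0,-1]])

```text
t: 14.08
tool_pos: [562.0, 22.9, 50.6]
tool_rot: [2.281, 2.16, 0.0]
wrist_force: [1.0, -0.3, -0.7]
grip_width: 0.229
gripper_force: 40.0
```

```bash
cat > cs.py <<'E'
from fit import *
import sys
for c in sys.argv[1:]:
    s=snapshot(c); P,C=world(s); m=P[:,2]
    u=np.array([0.0541,0.9985]); n=np.array([-u[1],u[0]]); d=P[:,:2]-(566.4,92.5); X=d@u; Y=d@n
    k=(abs(Y)<10)&(X>63)&(X<108)&(m>20)&(m<31); 
    print(c,'disc x',X[k&(C.max(1)<110)].mean() if k.any() else None,k.sum(), 'x-range z15-30',np.percentile(X[(abs(Y)<14)&(X>61)&(X<112)&(m>14)&(m<31)],[1,50,99]).round(1))
    for a in range(62,124,4): 
        q=(abs(Y)<8)&(abs(X-a)<2); print(a,np.median(m[q]).round(1) if q.any() else None,end='; ')
    cv2.imwrite(f'pics/cs_{c}{s["shot"]}.png',cv2.resize(s['pixels'][150:230,230:350,::-1] if c=='top' else s['pixels'][130:230,280:400,::-1],None,fx=5,fy=5)); print('shot',s['shot'])
g=state(); print(g['t'],g['tool_pos'],g['wrist_force'])
E
python3 cs.py top side
```

```text
top disc x 80.97070825594855 66 x-range z15-30 [ 64.9  85.7 111.9]
62 None; 66 18.5; 70 20.2; 74 22.2; 78 23.4; 82 22.4; 86 22.7; 90 21.6; 94 19.8; 98 18.3; 102 18.0; 106 18.0; 110 12.3; 114 24.6; 118 25.1; 122 24.9; shot 11Traceback (most recent call last):
  File "cs.py", line 7, in <module>
    print(c,'disc x',X[k&(C.max(1)<110)].mean() if k.any() else None,k.sum(), 'x-range z15-30',np.percentile(X[(abs(Y)<14)&(X>61)&(X<112)&(m>14)&(m<31)],[1,50,99]).round(1))
                                                                                               ~~~~~~~~~~~~~^^^^^^^^^^^^^^^^^^^^^^^^^^^^^^^^^^^^^^^^^^^^^^^^^^^^^^^
    return _quantile_unchecked(
        a, q, axis, out, overwrite_input, method, keepdims, weights)
    return _ureduce(a,
                    func=_quantile_ureduce_func,
    ...<5 lines>...
                    overwrite_input=overwrite_input,
                    method=method)
    r = func(a, **kwargs)
    result = _quantile(arr,
                       quantiles=q,
    ...<2 lines>...
                       out=out,
                       weights=wgt)
    slices_having_nans = np.isnan(arr[-1, ...])
                                  ~~~^^^^^^^^^
IndexError: index -1 is out of bounds for axis 0 with size 0
```

There is still a gap of about 4 mm and no stop force, so I'll creep forward until the stop is felt.

send_rows(increments=[[[0.1,0,0],0,-1],[[0.1,0,0],0,-1],[[0.1,0,0],0,-1],[[0,0,0],0,-1]])

```text
t: 14.52
tool_pos: [562.1, 26.1, 50.6]
tool_rot: [2.281, 2.16, 0.0]
wrist_force: [-0.3, -0.1, -0.7]
grip_width: 0.225
gripper_force: 40.0
```

send_rows(increments=[[[0.1,0,0],0,-1],[[0,0,0],0,-1]])

```text
t: 14.68
tool_pos: [562.1, 27.0, 50.6]
tool_rot: [2.281, 2.16, 0.0]
wrist_force: [-0.4, -0.3, -1.4]
grip_width: 0.227
gripper_force: 40.0
```

send_rows(increments=[[[0.1,0,0],0,-1],[[0,0,0],0,-1]])

```text
t: 14.85
tool_pos: [562.2, 28.0, 50.6]
tool_rot: [2.281, 2.16, 0.0]
wrist_force: [-0.8, -0.5, 0.1]
grip_width: 0.227
gripper_force: 40.0
```

send_rows(increments=[[[0.1,0,0],0,-1],[[0,0,0],0,-1]])

```text
t: 15.02
tool_pos: [562.2, 28.6, 50.6]
tool_rot: [2.281, 2.16, -0.001]
wrist_force: [1.0, -1.8, -1.3]
grip_width: 0.226
gripper_force: 40.0
```

send_rows(increments=[[[0.1,0,0],0,-1],[[0,0,0],0,-1]])

```text
t: 15.18
tool_pos: [562.2, 28.6, 50.6]
tool_rot: [2.281, 2.159, -0.002]
wrist_force: [-1.0, -4.7, 1.2]
grip_width: 0.227
gripper_force: 40.0
```

```bash
python3 cs.py top
```

```text
top disc x 86.38142692030586 79 x-range z15-30 [ 64.9  87.6 111.8]
62 None; 66 18.5; 70 19.3; 74 20.0; 78 21.9; 82 22.4; 86 23.3; 90 22.2; 94 22.1; 98 22.2; 102 18.6; 106 18.0; 110 20.6; 114 24.8; 118 24.3; 122 25.4; shot 13
15.2333 [562.21311437  28.58904716  50.55661079] [ 0.08471707 -5.54618963  0.50983009]
```

The stop is felt at about 5 N and the disc is at track x 86. Now I'll draw the stick straight back out.

send_rows(increments=[[[-0.3,0,0],0,-1],[[-0.8,0,0],0,-1],[[-1.2,0,0],0,-1],[[-1.2,0,0],0,-1],[[-1.2,0,0],0,-1],[[-1.2,0,0],0,-1],[[-1.2,0,0],0,-1],[[-1.2,0,0],0,-1],[[-1.2,0,0],0,-1],[[-1.2,0,0],0,-1],[[-1.2,0,0],0,-1],[[-1.2,0,0],0,-1],[[-1.2,0,0],0,-1],[[-1.2,0,0],0,-1],[[-1.2,0,0],0,-1],[[-1.2,0,0],0,-1],[[-1.2,0,0],0,-1],[[-0.7,0,0],0,-1],[[0,0,0],0,-1],[[0,0,0],0,-1]])

```text
t: 16.9
tool_pos: [551.5, -168.1, 50.5]
tool_rot: [-2.282, -2.159, -0.0]
wrist_force: [-0.3, 0.8, -0.4]
grip_width: 0.224
gripper_force: 40.0
```

```bash
python3 look.py d wrist; python3 cs.py top;  python3 - <<'E'
from fit import *
s=np.load('dwrist.npy',allow_pickle=True).item(); P,C=world(s); m=P[:,2]
q=(m>10)&(m<35)&(abs(P[:,0]-558)<30)&(P[:,1]>-160)&(P[:,1]<-5); print(rect(P[q]),'nose',np.percentile(P[q,1],99.5),'top',np.median(m[q]),'bench',np.median(m[(abs(m)<8)&near(P,(600,-80),30)]))
E
```

```text
t 16.9 [ 551.5 -168.1   50.5] yaw 86.84156583059993 [ 0.58  0.59 -0.48  1.91  0.4   0.73 -0.18] tilt [ 0.  0. -1.]
wrist push_stick 0.82 [298.  17. 341. 304.] [ 555.  -108.4   20.6] (array([ 555. , -110.1]), array([149.1,  25.1]), 86.9) [190. 193. 192.]
top disc x 85.97858168075206 70 x-range z15-30 [ 64.9  87.5 111.6]
62 38.4; 66 18.8; 70 18.9; 74 19.0; 78 23.1; 82 23.0; 86 23.5; 90 23.3; 94 22.8; 98 22.2; 102 19.2; 106 18.5; 110 19.3; 114 24.6; 118 24.3; 122 23.6; shot 15
17.1 [ 551.69090153 -166.81014371   50.62648004] [-0.03998954  0.10688347 -0.6831103 ]
(array([552.1, -99.9]), array([ 37. , 119.4]), -89.4) nose -41.48948889600336 top 20.40807215531146 bench 1.0456989456234567
```

send_rows(increments=[[[0,0,0.4],0,-1],[[0,0,0.2],0,-1],[[0,0,0.1],0,-1],[[0,0,0],0,-1]])

```text
t: 17.43
tool_pos: [551.2, -167.6, 43.1]
tool_rot: [-2.28, -2.16, 0.001]
wrist_force: [0.4, 0.7, -1.0]
grip_width: 0.227
gripper_force: 40.0
```

send_rows(increments=[[[0,0,0.05],0,-1],[[0,0,0],0,-1]])

```text
t: 17.6
tool_pos: [551.5, -167.9, 43.0]
tool_rot: [-2.281, -2.16, 0.0]
wrist_force: [0.2, 0.3, -0.8]
grip_width: 0.229
gripper_force: 40.0
```

send_rows(increments=[[[0,0,0.05],0,-1],[[0,0,0],0,-1]])

```text
t: 17.77
tool_pos: [551.5, -167.9, 42.5]
tool_rot: [2.281, 2.16, -0.0]
wrist_force: [-0.9, 0.3, -2.2]
grip_width: 0.227
gripper_force: 40.0
```

send_rows(increments=[[[0,0,0.05],0,-1],[[0,0,0],0,-1]])

```text
t: 17.93
tool_pos: [551.6, -168.0, 42.5]
tool_rot: [2.281, 2.16, -0.0]
wrist_force: [-1.4, 1.0, 3.3]
grip_width: 0.228
gripper_force: 40.0
```

send_rows(increments=[[[0,0,0.05],0,-1],[[0,0,0],0,-1]])

```text
t: 18.1
tool_pos: [551.6, -167.9, 42.5]
tool_rot: [2.281, 2.16, -0.001]
wrist_force: [-2.6, 0.7, 6.2]
grip_width: 0.228
gripper_force: 40.0
```

The stick is on the bench, so I'll open the gripper gently and rise.

send_rows(increments=[[[0,0,0],0,0],[[0,0,0],0,0.3],[[0,0,0],0,0.3],[[0,0,0],0,0.3],[[0,0,0],0,0.3],[[0,0,0],0,0.3],[[0,0,0],0,0.3],[[0,0,-1],0,0.3],[[0,0,-2],0,0.3],[[0,0,-3],0,0.3],[[0,0,-3],0,0.3],[[0,0,-3],0,0.3],[[-2,0,-3],0,0.3],[[-3,0,-1],0,0.3],[[-3,0,0],0,0.3],[[-3,0,0],0,0.3],[[-3,0,0],0,0.3],[[0,0,0],0,0.3],[[0,0,0],0,0.3]])

```text
t: 19.68
tool_pos: [543.1, -310.0, 201.8]
tool_rot: [2.286, 2.155, -0.0]
wrist_force: [-0.9, 1.0, -1.2]
grip_width: 0.645
gripper_force: 0.0
```

```bash
python3 look.py e wrist; python3 cs.py top
```

```text
t 19.6833 [ 543.1 -310.   201.8] yaw 86.63302741815767 [ 0.83  0.48 -0.53  1.68  0.27  1.06  0.16] tilt [ 0. -0. -1.]
wrist push_stick 0.82 [312.   0. 331.  91.] [ 552.  -172.7   13.7] (array([ 552.2, -165. ]), array([89.7, 21.8]), 86.3) [132. 143. 149.]
top disc x 86.62126250170392 74 x-range z15-30 [ 64.7  87.6 111.7]
62 39.7; 66 19.9; 70 19.4; 74 18.9; 78 22.5; 82 22.2; 86 22.6; 90 22.3; 94 23.1; 98 21.8; 102 20.6; 106 18.4; 110 21.6; 114 24.9; 118 24.7; 122 23.4; shot 17
19.8833 [ 544.41101794 -305.78141407  201.9984656 ] [-0.69318022  0.40937316 -0.41727925]
```

View pics/ewrist.png

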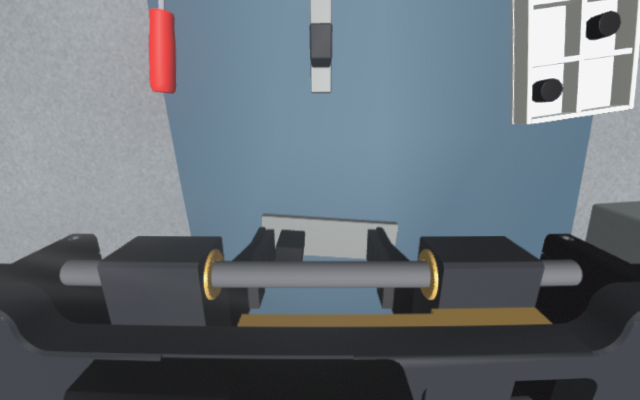

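```bash
cp $(ls -t pics/cs_top* | head -1) pics/fin.png
```

```text
(no output)
```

View pics/fin.png

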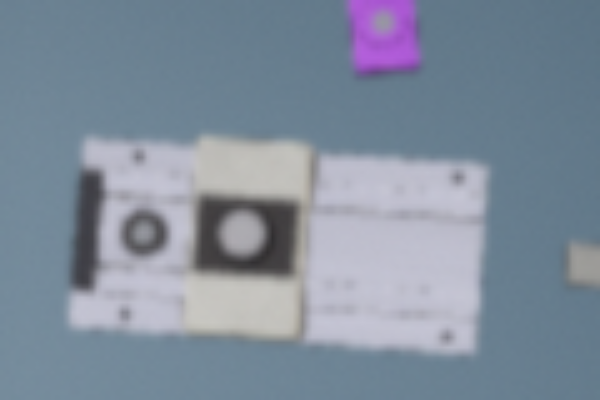

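The wrist view shows the stick flat on the bench with its handle up at (320,45). In the top crop the carrier's disc at (145,232) is past the head and close to the end stop at (88,230), and the nose at (580,262) is clear of the track.

```bash
python3 -c "from plant import *; print(sign_off())"
```

```text
the job is handed in; nothing more can be done
None
```

The carrier is home at the end stop (disc measured at about track x 86, stop felt at about 5 N), the stick is back out and flat on the bench, handle up, and the job was handed in at about 20 s.

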